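# Sweep spilled laundry tablets into the dustpan

## Task

Two laundry tablets have been spilled on the folding counter of this coin laundry. Take the hand sweeper and sweep both tablets along the counter until they lie fully inside the dustpan; do not touch or lift the tablets with the gripper. Then put the sweeper down standing upright on the counter, clear of the dustpan.

Things in the scene. Friction and masses are not known exactly. Their poses are not given: they have to be found in the camera images.
- sweeper: Loose hand sweeper, 0.18 kg, standing on its foot. Black and grey foot 36 (x) x 160 (y) x 40 mm high; on it a grey upright grip 24 (x) x 110 (y) mm, from height 40 to 95 mm. Origin: centre of its underside; z up, y along its length. Its long flat faces (18 mm either side of the origin in x) sweep. Grasp the grip from above, fingers closing along x.
- tablet_a: White pressed laundry tablet, loose block 40 (x) x 32 (y) x 20 mm high, about 35 g, lying flat. Origin: centre of its underside, z up. It lies 40 to 160 mm before the dustpan's mouth edge, within 50 mm of the pan's centre line; nothing else but the other tablet lies within 110 mm of that line there.
- tablet_b: A second laundry tablet, identical to tablet_a, also before the dustpan's mouth; one straight stroke along the pan's x axis can take both.
- dustpan: Flat aluminium dustpan fixed to the counter. Origin on the counter under its middle, z up, x from the mouth to the back. Mouth edge at x = -85 mm, a ramp rising to the 2.5 mm thick floor at x = -65. Inside 220 mm wide (y -110 to 110); side walls 35 mm high, 3 thick, x -65 to 80; back wall 40 mm high, inner face x = 80; handle 38 mm high, x 82 to 192.
There are look-alikes about, which are no part of the job. Leave any blue look-alike of the tablet_b alone.

How it is judged:
On the way:
1. the sweeper pushes against a tablet ((contact force between sweeper and tablet_a above 0.03 N or contact force between sweeper and tablet_b above 0.03 N)), for 0.02 s.
At the end, for the whole second after the job is handed in: Both tablets at rest between the dustpan walls, origins 25 mm or more past the mouth edge and below 30 mm; sweeper standing at rest on the counter, within 10 degrees of upright and 10 mm of the surface, not touching the dustpan, origins over 100 mm apart (x of tablet_a in the frame of dustpan between -0.06 and 0.08 m and y of tablet_a in the frame of dustpan between -0.11 and 0.11 m and height (world z) of each of tablet_a, tablet_b below 0.03 m and x of tablet_b in the frame of dustpan between -0.06 and 0.08 m and y of tablet_b in the frame of dustpan between -0.11 and 0.11 m and linear speed of each of tablet_a, tablet_b, sweeper below 0.02 m/s and angle between sweeper's own z axis and vertical below 0.17 rad and height (world z) of sweeper between -0.01 and 0.01 m and contact force between sweeper and dustpan below 0.1 N and horizontal distance between sweeper and dustpan above 0.1 m).
It fails at once if the gripper or arm touches a tablet (contact force between any of the fingers, the arm and tablet_a above 0.3 N or contact force between any of the fingers, the arm and tablet_b above 0.3 N).
It fails at once if a tablet is lifted more than 40 mm (height (world z) of any of tablet_a, tablet_b above 0.04 m).
It also fails if it takes over 40 s, if anything falls off the work surface, if the arm or the gripper's body presses on something with over 40 N, if the wrist force passes 120 N, or if a joint passes its speed limit or range.

## Robot

A 6-joint arm with a two-finger parallel gripper is mounted at the origin on the work surface. World frame = base frame: x ahead of the robot, y to its left, z up, the work surface at z = 0. Lengths are in m, angles in rad, forces in N, time in s.
With the tool pointing down it reaches from about 0.3 to 0.85 m from the base axis. Payload 5.4 kg.
Tool frame: the origin (TCP) lies at the very end of the fingers, on their centre line; the grasp point (between the pads) lies 19 mm behind it (r.pinch_z is the distance from the TCP to the grasp point, in m); z points along the fingers, y is the line along which they close (so a half turn about z gives the same grasp; the last joint's range is limited). The gripper opens to 85 mm and grips with 20 to 120 N. Pads are 22 mm wide; open, the fingers measure 114 mm over their backs; the gripper's body (76 mm by 85 mm) begins 54 mm behind the grasp point. The pads swing forward as they close: fully open they stand 13 mm farther back than shut.
Start: joints at [0.995, 0.158, 1.597, -0, 1.386, -0.21], TCP at [0.206, 0.537, 0.231] pointing down, gripper open.
Joint ranges: [-2.91, 2.91], [-0.94, 2.29], [0.18, 2.7], [-1.29, 4.43], [0.17, 2.64], [-3, 3]. Speed limits (rad/s): [2.57, 2.57, 3.14, 3.14, 3.14, 3.14].

## Interface

Orientations are given as a unit quaternion [w, x, y, z].
In Python, from station import r, optics, sign_off gives the robot as it stands.
- The arm moves only by the tool carry_out, never from a script. Its argument "series" is a list of rows, each an object with "hand": the closure, from -1 (fully open) to 1 (shut); "slide": the shift along the tool's x, y, z in m, a list of three; "yaw": the turn about the tool's z in rad. In form: [{"hand": hand, "slide": [x, y, z], "yaw": yaw}, ...]. A call has 1 to 20 rows; each row is the pose to reach, as a shift and turn from the pose commanded when the call began, along the tool's axes at that moment; what a row does not reach only later rows make up. A row lasts 1/8 s, in which the tool goes at most 62.5 mm and 10.7 degrees, less where a joint would pass 70% of its speed; a pose out of reach is approached as far as the arm can. A call with a gripper value outside its range is refused whole. The fingers move at their own pace and stop on an object; "squeeze" is the grip in N (left out, the last holds). Time passes only in rows, so rows that repeat a pose let the fingers close. It gives the time, the measured TCP pose, the force, the opening and the grip force at its end, in the units of the state.
- r.get_obs(): the state, without advancing time (a new reading comes with each control period).
- optics.capture(name): name is "scene" or "top"; returns the picture (400x640x3 uint8, blue, green, red); there is no depth.
- optics.camera_info(name): a dict with "camera_matrix" (3x3 intrinsics, pixels), "dist_coeffs" ([k1, k2, p1, p2, k3] as OpenCV has them; the pictures are not rectified), "position" and "orientation" of the camera in the world. Camera axes: x right, y down, z forward; pixel columns grow to the right and rows downward; lengths in m; the calibration is good to about 2 mm. A picture is of the moment at which its call begins. camera_info takes no time and is no camera call.
- sign_off(): hands the job in; it is judged then, once.
Trained networks look in the newest picture that a camera, given by its name, has taken for a name from the list of things; names that differ only in an ending like _2 or _b are one class to them, and where a whole thing is asked for, a point or a joint stands for the part that bears it (a point fixed in the world has none). Each returns a list of dicts, best first, with "score" (0 to 1); they miss things now and then, are a little off and sometimes report something else, mostly with a low value. They report only what shows in the picture. A call takes as long as a camera call. They do not tell look-alikes from the thing itself.
- optics.find_in(query, camera): "rect" ([left, top, right, bottom] in pixels, round what is visible of it).
The state is a dict: "time": time; "joint_pos": joint angles; "qd": joint speeds; "tau": joint torques, N m; "ee_pos": TCP position; "tcp_rot": TCP orientation; "ft_force": force on the tool from outside, world axes, zero at the start; "torque": the same for the moment, N m; "opening": finger opening in m; "gripper_force": force on a finger pad.
Only numpy, scipy, OpenCV 4.12 (cv2) and the standard library are available. Lean on these libraries where they do the work, as an engineer would, in place of code of your own. Each camera call takes 0.05 s, during which the arm holds its last target. There are 200 camera calls.

## Working session

There is one attempt and no reset: what is moved stays moved. The work goes in short steps, Python scripts to look and compute and a tool call to move; the robot and the scene stay as the last step left them, time stands still between calls to the robot, and variables do not carry over. Pictures are saved under pics/ and viewed, at most 10 in all, crops included, and the job is handed in when it is done.

Besides the shell and the picture viewer there is one more tool, called by a JSON object that holds its "name" and its "arguments". carry_out: Moves the arm, as the interface text tells. Its arguments: {"type":"object","properties":{"series":{"type":"array"},"squeeze":{"type":"number"}},"required":["series"]}

```bash
mkdir -p pics
python3 - <<'E'
from station import r, optics
import cv2
for n in("scene","top"):
    im=optics.capture(n); cv2.imwrite(f"pics/{n}0.png",im)
    i=optics.camera_info(n); print(n,i)
    for q in("sweeper","tablet_a","dustpan"):
        for d in optics.find_in(q,n)[:5]: print(q,[round(float(v)) for v in d["rect"]],round(d["score"],2))
o=r.get_obs(); print(o["time"],o["ee_pos"],o["tcp_rot"],o["opening"],r.pinch_z)
E
```

```text
scene {'camera_matrix': array([[385.56540795,   0.        , 322.42475274],
       [  0.        , 385.56540795, 192.24851285],
       [  0.        ,   0.        ,   1.        ]]), 'dist_coeffs': array([-0.09101218,  0.        ,  0.        ,  0.        ,  0.        ]), 'position': array([1.0227225 , 0.01944179, 0.72882264]), 'orientation': array([-0.20883161,  0.65353065,  0.69548488, -0.21351306])}
sweeper [210, 148, 237, 225] 0.97
tablet_a [365, 210, 384, 226] 0.83
tablet_a [301, 156, 319, 172] 0.76
tablet_a [210, 148, 236, 222] 0.73
tablet_a [292, 196, 314, 210] 0.71
tablet_a [342, 147, 356, 160] 0.65
dustpan [397, 152, 524, 244] 0.86
top {'camera_matrix': array([[423.89333138,   0.        , 317.44129937],
       [  0.        , 423.89333138, 196.49642491],
       [  0.        ,   0.        ,   1.        ]]), 'dist_coeffs': array([-0.00032977,  0.        ,  0.        ,  0.        ,  0.        ]), 'position': array([ 0.39303808, -0.01262771,  0.83472582]), 'orientation': array([ 0.06470727, -0.69957712,  0.7079515 , -0.07217677])}
sweeper [402, 163, 444, 250] 0.6
tablet_a [316, 241, 337, 269] 0.86
tablet_a [243, 216, 263, 238] 0.66
tablet_a [262, 262, 289, 290] 0.58
tablet_a [323, 189, 342, 205] 0.55
dustpan [67, 151, 217, 277] 0.65
0.4 [0.20563051 0.53685834 0.231154  ] [-5.63626962e-05  1.81880299e-01  9.83320667e-01 -1.39709143e-04] 0.08519003398970224 0.0187
```

View pics/scene0.png

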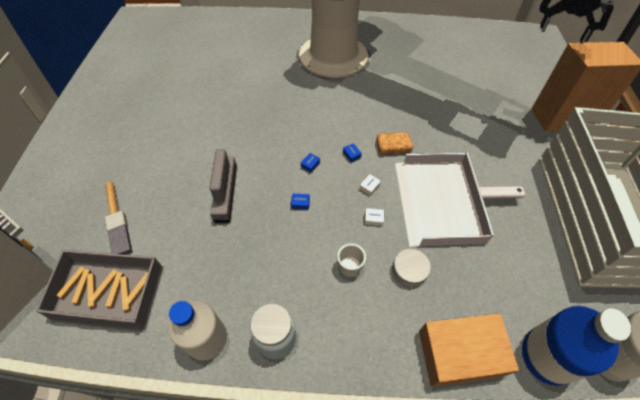

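View pics/top0.png

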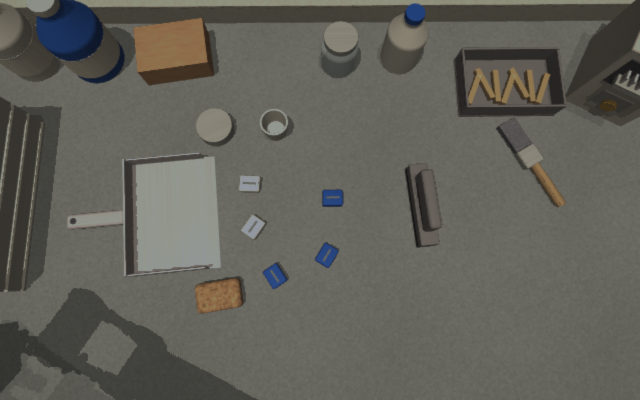

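The white tablets are at top-view (250,184) and (253,227). The dustpan is on the left with its mouth at u≈219, and the sweeper is at (424,205). Blue look-alikes are at (333,198), (327,254) and (275,275). I'll zoom in for corners.

```bash
cat > h.py <<'E'
import numpy as np, cv2
from station import r, optics
from scipy.spatial.transform import Rotation as R
def cam(n):
    i=optics.camera_info(n); q=i["orientation"]; return i["camera_matrix"],i["dist_coeffs"],np.array(i["position"]),R.from_quat(np.roll(q,-1)).as_matrix()
def ray(n,uv,z):
    K,D,p,M=cam(n); uv=np.array(uv,float).reshape(-1,1,2)
    c=cv2.undistortPoints(uv,K,D)[:,0]; d=np.c_[c,np.ones(len(c))]@M.T
    return p+d*((z-p[2])/d[:,2])[:,None]
def proj(n,P):
    K,D,p,M=cam(n); rv=cv2.Rodrigues(M.T)[0]
    return cv2.projectPoints(np.array(P,float),rv,-M.T@p,K,D)[0][:,0]
E
python3 - <<'E'
import cv2
im=cv2.imread("pics/top0.png")
a=cv2.resize(im[140:290,110:300],None,fx=4,fy=4,interpolation=2); cv2.imwrite("pics/c1.png",a)
s=cv2.imread("pics/scene0.png")
b=cv2.resize(im[155:255,400:450],(300,600),interpolation=2); c=cv2.resize(s[140:230,200:250],(333,600),interpolation=2)
cv2.imwrite("pics/c2.png",cv2.convertScaleAbs(cv2.hconcat([b,c]),alpha=1.8))
E
```

```text
(no output)
```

View pics/c1.png

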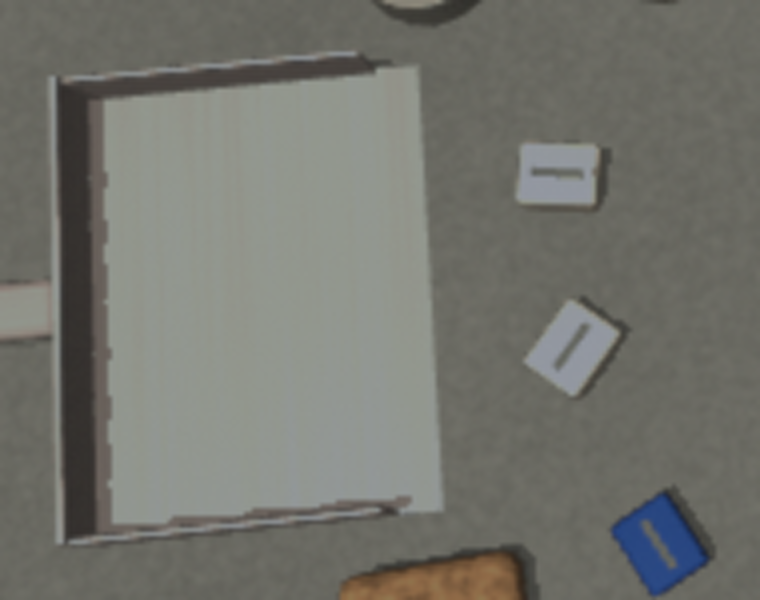

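View pics/c2.png

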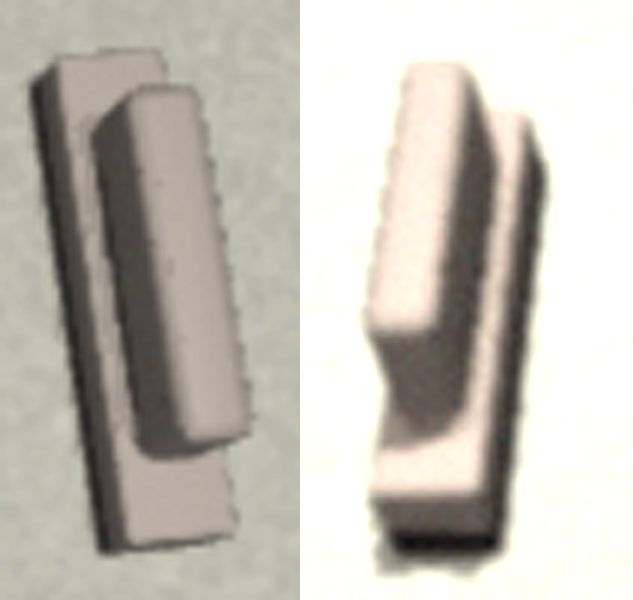

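Run:
```python
from h import *
c=lambda p,s,o:(np.array(p,float)+.5)/s-.5+np.array(o)
C1=lambda p:c(p,4,(110,140)); C2=lambda p:c(p,6,(400,155))
m=ray("top",C1([(418,66),(443,511)]),0.001); print("mouth",m.round(4))
b=ray("top",C1([(52,77),(60,543)]),0.04); print("back",b.round(4))
h=ray("top",[(72,221)],0.035);print("handle end",h.round(4))
for l,w in(("mouth",m),("back",b)): v=w[1]-w[0]; print(l,np.linalg.norm(v[:2]),np.degrees(np.arctan2(v[1],v[0])))
t=ray("top",C1([[(517,143),(600,143),(598,208),(517,206)],[(572,299),(623,332),(576,396),(525,361)],[(612,530),(665,490),(708,550),(657,596)]]).reshape(-1,2),0.02).reshape(3,4,3).mean(1)
print("tabs",t.round(4))
md=m.mean(0);bd=b.mean(0); x=(bd-md)[:2]; x/=np.linalg.norm(x)
v=(m[0]-m[1])[:2]+(b[0]-b[1])[:2]; v/=np.linalg.norm(v); x2=np.array([-v[1],v[0]]); x2*=np.sign(x2@x)
print("axis",x,x2, "len",np.linalg.norm((bd-md)[:2]))
O=md[:2]+.085*x2; y=np.array([-x2[1],x2[0]])
print("O",O,"ang",np.degrees(np.arctan2(x2[1],x2[0])))
for p in t: print("panframe",(p[:2]-O)@x2,(p[:2]-O)@y)
f=ray("top",C2([(57,58),(162,50),(238,535),(125,545)]),.04); g=ray("top",C2([(135,88),(197,90),(248,435),(185,440)]),.095)
for q in(f,g):
    d=(q[2]+q[3]-q[0]-q[1])[:2]; print("sw",q.mean(0).round(4),np.linalg.norm(d)/2,np.degrees(np.arctan2(d[1],d[0])))
print(R.from_quat(np.roll(r.get_obs()["tcp_rot"],-1)).as_matrix().round(3))
b2=ray("top",[(333,198),(327,254),(275,275),(274,125)],.02)
for p in b2: print("others",(p[:2]-O)@x2,(p[:2]-O)@y)
```

```text
mouth [[0.6428 0.1869 0.001 ]
 [0.4189 0.1672 0.001 ]]
back [[0.6274 0.3542 0.04  ]
 [0.4054 0.3338 0.04  ]]
handle end [[0.5079 0.4426 0.035 ]]
mouth 0.22483386655356394 -174.97444054184982
back 0.22297408722023324 -174.75724201491826
tabs [[0.5808 0.1118 0.02  ]
 [0.4957 0.1025 0.02  ]
 [0.4029 0.0602 0.02  ]]
axis [-0.08642288  0.99625854] [-0.08948026  0.9959886 ] len 0.16751011981665254
O [0.52325261 0.26175027] ang 95.1337077003557
panframe -0.1545195372535643 -0.04390759744187862
panframe -0.15613196997654133 0.04173590443198316
panframe -0.18992420862858836 0.13793810051999572
sw [ 0.5335 -0.2248  0.04  ] 0.15777978960263564 -175.14947304311002
sw [ 0.5332 -0.2244  0.095 ] 0.10579138193461103 -175.5481231472085
[[-0.934  0.358 -0.   ]
 [ 0.358  0.934 -0.   ]
 [ 0.    -0.    -1.   ]]
others -0.31558548919135765 0.001868863894136947
others -0.2922958356684539 0.10890698889389389
others -0.19039133694605417 0.1380615100085773
others -0.213173261799909 -0.1596978818354593
```

The mouth is about 225 mm wide. The pan's x axis points 95.1° in the world and its origin is near (0.523, 0.262). The sweeper is at (0.5333, -0.2246), already nearly parallel to the pan. The tablets are at pan x ≈ -0.155, y ≈ ±0.043. I'm moving above the sweeper.

{"name": "carry_out", "arguments": {"series": [{"hand": -1, "slide": [-0.579, -0.594, 0.03], "yaw": -0.448}, {"hand": -1, "slide": [-0.579, -0.594, 0.03], "yaw": -0.448}, {"hand": -1, "slide": [-0.579, -0.594, 0.03], "yaw": -0.448}, {"hand": -1, "slide": [-0.579, -0.594, 0.03], "yaw": -0.448}, {"hand": -1, "slide": [-0.579, -0.594, 0.03], "yaw": -0.448}, {"hand": -1, "slide": [-0.579, -0.594, 0.03], "yaw": -0.448}, {"hand": -1, "slide": [-0.579, -0.594, 0.03], "yaw": -0.448}, {"hand": -1, "slide": [-0.579, -0.594, 0.03], "yaw": -0.448}, {"hand": -1, "slide": [-0.579, -0.594, 0.03], "yaw": -0.448}, {"hand": -1, "slide": [-0.579, -0.594, 0.03], "yaw": -0.448}, {"hand": -1, "slide": [-0.579, -0.594, 0.03], "yaw": -0.448}, {"hand": -1, "slide": [-0.579, -0.594, 0.03], "yaw": -0.448}, {"hand": -1, "slide": [-0.579, -0.594, 0.03], "yaw": -0.448}, {"hand": -1, "slide": [-0.579, -0.594, 0.03], "yaw": -0.448}, {"hand": -1, "slide": [-0.579, -0.594, 0.03], "yaw": -0.448}, {"hand": -1, "slide": [-0.579, -0.594, 0.03], "yaw": -0.448}, {"hand": -1, "slide": [-0.579, -0.594, 0.03], "yaw": -0.448}, {"hand": -1, "slide": [-0.579, -0.594, 0.03], "yaw": -0.448}], "squeeze": 60}}

```text
time: 2.65
ee_pos: [0.5339, -0.224, 0.2016]
tcp_rot: [0.0, -0.042, 0.999, -0.0]
ft_force: [-0.4, 0.4, 0.6]
opening: 0.0854
gripper_force: 0.0
```

{"name": "carry_out", "arguments": {"series": [{"hand": -1, "slide": [0, 0, 0.05], "yaw": 0}, {"hand": -1, "slide": [0, 0, 0.09], "yaw": 0}, {"hand": -1, "slide": [0, 0, 0.12], "yaw": 0}, {"hand": -1, "slide": [0, 0, 0.14], "yaw": 0}, {"hand": -1, "slide": [0, 0, 0.149], "yaw": 0}, {"hand": -1, "slide": [0, 0, 0.149], "yaw": 0}, {"hand": 1, "slide": [0, 0, 0.149], "yaw": 0}, {"hand": 1, "slide": [0, 0, 0.149], "yaw": 0}, {"hand": 1, "slide": [0, 0, 0.149], "yaw": 0}, {"hand": 1, "slide": [0, 0, 0.149], "yaw": 0}, {"hand": 1, "slide": [0, 0, 0.149], "yaw": 0}, {"hand": 1, "slide": [0, 0, 0.149], "yaw": 0}, {"hand": 1, "slide": [0, 0, 0.149], "yaw": 0}, {"hand": 1, "slide": [0, 0, 0.149], "yaw": 0}], "squeeze": 60}}

```text
time: 4.4
ee_pos: [0.5342, -0.2251, 0.0528]
tcp_rot: [0.0, -0.041, 0.999, -0.0]
ft_force: [-2.2, 0.4, 5.5]
opening: 0.0234
gripper_force: 59.4
```

{"name": "carry_out", "arguments": {"series": [{"hand": 1, "slide": [0, 0, -0.03], "yaw": 0}, {"hand": 1, "slide": [0, 0, -0.06], "yaw": 0}, {"hand": 1, "slide": [-0.003, 0.025, -0.06], "yaw": 0}, {"hand": 1, "slide": [-0.008, 0.065, -0.06], "yaw": 0}, {"hand": 1, "slide": [-0.013, 0.11, -0.06], "yaw": 0}, {"hand": 1, "slide": [-0.018, 0.155, -0.06], "yaw": 0}, {"hand": 1, "slide": [-0.023, 0.2, -0.06], "yaw": -0.007}, {"hand": 1, "slide": [-0.028, 0.24, -0.06], "yaw": -0.007}, {"hand": 1, "slide": [-0.031, 0.264, -0.06], "yaw": -0.007}, {"hand": 1, "slide": [-0.031, 0.264, -0.06], "yaw": -0.007}, {"hand": 1, "slide": [-0.031, 0.264, -0.06], "yaw": -0.007}, {"hand": 1, "slide": [-0.031, 0.264, -0.06], "yaw": -0.007}]}}

```text
time: 5.9
ee_pos: [0.543, 0.0399, 0.112]
tcp_rot: [-0.0, -0.044, 0.999, -0.0]
ft_force: [-0.1, 0.2, -1.6]
opening: 0.0234
gripper_force: 59.3
```

Run:
```python
from h import *
im=optics.capture("top"); s=optics.capture("scene")
cv2.imwrite("pics/v1.png",cv2.vconcat([cv2.resize(im[100:300,100:420],(640,400))[:300],cv2.resize(s[100:250,200:520],(640,300))]))
o=r.get_obs();print(o["time"],o["ee_pos"],o["opening"],o["ft_force"],o["joint_pos"])
```

```text
6.0 [0.54313555 0.03992386 0.11223449] 0.02323202331115715 [-0.32075529  0.16665463 -1.736275  ] [-1.48520700e-01  2.04600262e-01  1.79238206e+00 -1.61898567e-04
  1.14468205e+00 -1.80717424e+00]
```

View pics/v1.png

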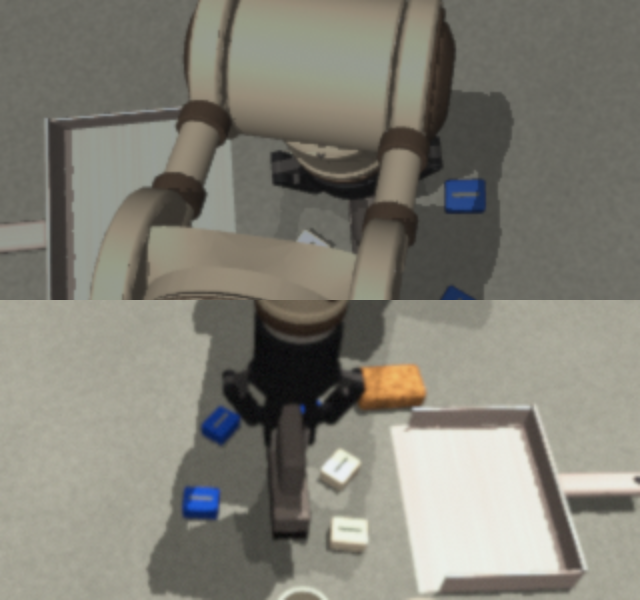

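The picture shows the sweeper held upright behind both white tablets, which sit at about (340,470) and (349,533) in the lower pane, with the blue ones behind it. I'm lowering to about 4 mm above the counter and sweeping.

{"name": "carry_out", "arguments": {"series": [{"hand": 1, "slide": [0, 0, 0.03], "yaw": 0}, {"hand": 1, "slide": [0, 0, 0.05], "yaw": 0}, {"hand": 1, "slide": [0, 0, 0.055], "yaw": 0}, {"hand": 1, "slide": [0, 0, 0.055], "yaw": 0}, {"hand": 1, "slide": [0, 0.008, 0.055], "yaw": 0}, {"hand": 1, "slide": [0, 0.02, 0.055], "yaw": 0}, {"hand": 1, "slide": [0, 0.032, 0.055], "yaw": 0}, {"hand": 1, "slide": [0, 0.044, 0.055], "yaw": 0}, {"hand": 1, "slide": [0, 0.056, 0.055], "yaw": 0}, {"hand": 1, "slide": [0, 0.068, 0.055], "yaw": 0}, {"hand": 1, "slide": [0, 0.08, 0.055], "yaw": 0}, {"hand": 1, "slide": [0, 0.092, 0.055], "yaw": 0}, {"hand": 1, "slide": [0, 0.104, 0.055], "yaw": 0}, {"hand": 1, "slide": [0, 0.116, 0.055], "yaw": 0}, {"hand": 1, "slide": [0, 0.128, 0.055], "yaw": 0}, {"hand": 1, "slide": [0, 0.14, 0.055], "yaw": 0}, {"hand": 1, "slide": [0, 0.152, 0.055], "yaw": 0}, {"hand": 1, "slide": [0, 0.164, 0.055], "yaw": 0}, {"hand": 1, "slide": [0, 0.174, 0.055], "yaw": 0}, {"hand": 1, "slide": [0, 0.178, 0.055], "yaw": 0}]}}

```text
time: 8.5
ee_pos: [0.5272, 0.2187, 0.0573]
tcp_rot: [-0.0, -0.045, 0.999, -0.0]
ft_force: [0.3, -0.9, -2.3]
opening: 0.0236
gripper_force: 59.4
```

Run:
```python
from h import *
im=optics.capture("top"); s=optics.capture("scene")
cv2.imwrite("pics/v2.png",cv2.vconcat([cv2.resize(im[140:290,100:420],(640,300)),cv2.resize(s[130:280,250:570],(640,300))]))
o=r.get_obs();print(o["time"],o["ee_pos"],o["opening"],o["ft_force"])
```

```text
8.6 [0.52723426 0.21850311 0.05731803] 0.023285692815748115 [ 1.35782621  0.88594572 -2.57791759]
```

View pics/v2.png

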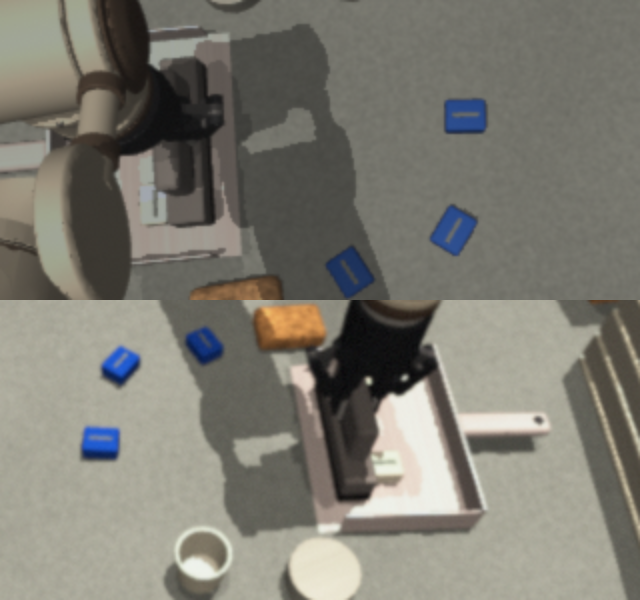

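Both white tablets are inside the pan in front of the sweeper: one at (150,190) in the upper pane, the other at (386,466) in the lower. I'm backing off to set it down.

{"name": "carry_out", "arguments": {"series": [{"hand": 1, "slide": [0, -0.01, 0], "yaw": 0}, {"hand": 1, "slide": [0, -0.03, 0], "yaw": 0}, {"hand": 1, "slide": [0, -0.06, 0], "yaw": 0}, {"hand": 1, "slide": [0, -0.09, 0], "yaw": 0}, {"hand": 1, "slide": [0, -0.12, 0], "yaw": 0}, {"hand": 1, "slide": [0, -0.15, 0], "yaw": 0}, {"hand": 1, "slide": [0, -0.17, 0], "yaw": 0}, {"hand": 1, "slide": [0, -0.178, 0], "yaw": 0}, {"hand": 1, "slide": [0, -0.178, 0], "yaw": 0}, {"hand": 1, "slide": [0, -0.178, 0.002], "yaw": 0}, {"hand": 1, "slide": [0, -0.178, 0.004], "yaw": 0}, {"hand": 1, "slide": [0, -0.178, 0.004], "yaw": 0}, {"hand": 1, "slide": [0, -0.178, 0.004], "yaw": 0}]}}

```text
time: 10.22
ee_pos: [0.543, 0.0411, 0.0532]
tcp_rot: [-0.0, -0.045, 0.999, 0.0]
ft_force: [0.3, 0.1, -1.5]
opening: 0.0233
gripper_force: 59.4
```

{"name": "carry_out", "arguments": {"series": [{"hand": 1, "slide": [0, 0, 0.001], "yaw": 0}, {"hand": 1, "slide": [0, 0, 0.001], "yaw": 0}, {"hand": -1, "slide": [0, 0, 0.001], "yaw": 0}, {"hand": -1, "slide": [0, 0, 0.001], "yaw": 0}, {"hand": -1, "slide": [0, 0, 0.001], "yaw": 0}, {"hand": -1, "slide": [0, 0, 0.001], "yaw": 0}, {"hand": -1, "slide": [0, 0, 0.001], "yaw": 0}, {"hand": -1, "slide": [0, 0, 0.001], "yaw": 0}, {"hand": -1, "slide": [0, 0, -0.02], "yaw": 0}, {"hand": -1, "slide": [0, 0, -0.06], "yaw": 0}, {"hand": -1, "slide": [0, 0, -0.11], "yaw": 0}, {"hand": -1, "slide": [0, -0.05, -0.15], "yaw": 0}, {"hand": -1, "slide": [0, -0.11, -0.15], "yaw": 0}, {"hand": -1, "slide": [0, -0.17, -0.15], "yaw": 0}, {"hand": -1, "slide": [0, -0.22, -0.15], "yaw": 0}, {"hand": -1, "slide": [0, -0.25, -0.15], "yaw": 0}, {"hand": -1, "slide": [0, -0.25, -0.15], "yaw": 0}]}}

```text
time: 12.35
ee_pos: [0.5652, -0.2103, 0.2031]
tcp_rot: [-0.0, -0.043, 0.999, -0.0]
ft_force: [0.3, -0.3, -0.5]
opening: 0.0854
gripper_force: 0.0
```

Run:
```python
from h import *
im=optics.capture("top"); s=optics.capture("scene")
cv2.imwrite("pics/v3.png",cv2.vconcat([cv2.resize(im[140:290,100:420],(640,300)),cv2.resize(s[130:280,250:570],(640,300))]))
o=r.get_obs();print(o["time"],o["ee_pos"],o["opening"],o["ft_force"])
```

```text
12.45 [ 0.5652431  -0.20776621  0.20305076] 0.08528757575961626 [-0.57869816 -0.03440938 -0.29927527]
```

View pics/v3.png

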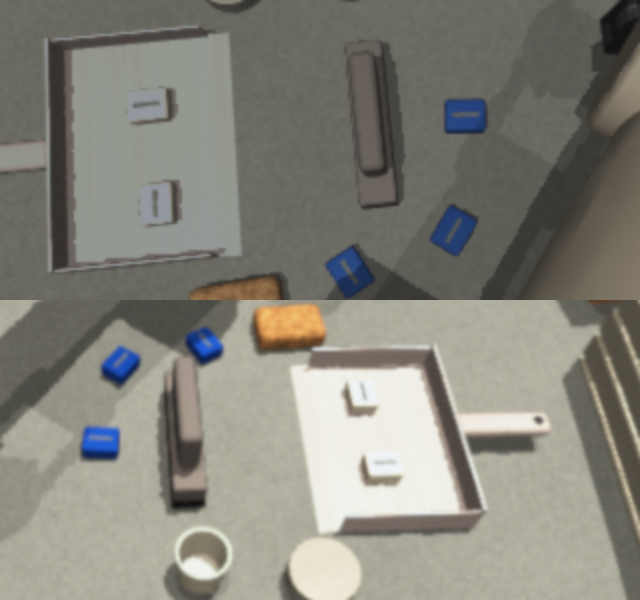

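Both white tablets lie flat and well inside the pan, at (150,104) and (157,203) in the upper pane. The sweeper stands upright at (371,123), clear of the pan and the blue tablets.

```bash
python3 -c "
from station import sign_off
print(sign_off())"
```

```text
the job is handed in; nothing more can be done
None
```

I swept both white tablets fully inside the dustpan, stood the sweeper upright on the counter clear of it, and handed the job in at about 12.5 s; no verdict came back.

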